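# Open the long slide tray: lift the lid over its lip and slide it out

### The job

Open the longer of the two white slide trays: raise its grey lid by the rib until the front edge clears the lip at the front end, slide it out of the channels, and lay it flat on the bare worktop with the rib upward. Put it down rather than drop it, let go of it, and leave the lid of the shorter tray in place.

Things in the scene. Friction and masses are not known exactly. Their poses are not given: they have to be found in the camera images.
- long_box: Fixed white slide tray 150 mm long (x), 116 wide. Origin: underside centre. -x: front end, towards the robot; the lid leaves that way. Lid ledges 40 mm above worktop; front lip 6 mm thick, top at 48. Channels over the bed's back 60 mm: 24 mm high, 108 wide, 15 mm rails above them, tops at 67. May stand left or right; worktop midway between trays (x 0.42-0.56, y -0.045) is clear.
- long_lid: Loose grey lid of the longer tray, 134 mm (x) by 96 by 5 thick, 150 g. Origin: underside centre; axes as the tray's; shut, 40 mm above tray origin. Handle: upright rib 14 mm thick (x), 50 long (y), from 5 to 37 mm above underside, centred at x = -37 mm, y = 0. Kept level, raise it over 8, under 19 mm (best 14), then draw it 65 mm or more along the tray's -x before lifting away.
- short_box: Fixed white slide tray that stays shut: built like the longer one (same height, lip and 116 mm width) but only 100 mm long (x), channels over the back 40 mm. Origin: centre of its underside on the worktop; -x is its front end, towards the robot. (A tall analyser at the left of the worktop, beyond x = 0.4 and y = 0.28, is in the way of the arm.)
- short_lid: Loose grey lid of the shorter tray, 84 mm long (x) by 96 wide by 5 thick, with the same rib centred at x = -12 mm. Origin: centre of its underside, 40 mm above its tray's origin. Leave it alone.
There are look-alikes about, which are no part of the job. Leave any brown look-alike of the long_lid alone.

How it is judged (in metres and radians):
On the way, in this order (a step that is already met when the one before it is completed fails the run):
1. the longer tray's lid is raised over the lip while still in its channels (z of long_lid in the frame of long_box between 0.043 and 0.07 m and x of long_lid in the frame of long_box above -0.045 m), for 0.1 s.
2. the lid is slid out of its channels to the front (x of long_lid in the frame of long_box below -0.058 m), for 0.1 s.
At the end, for the whole second after the job is handed in: The longer tray's lid lies at rest flat on the worktop, rib upward (underside origin under 6 mm high, tilt under 0.1 rad), released; the shorter tray's lid is within 15 mm of where it was (height (world z) of long_lid below 0.006 m and angle between long_lid's own z axis and vertical below 0.1 rad and linear speed of long_lid below 0.02 m/s and contact force between long_lid and the fingers below 0.1 N and distance of short_lid from where it was at the start of the episode below 0.015 m); the robot touches nothing.
It fails at once if the shorter tray's lid is moved by 15 mm or more (distance of short_lid from where it was at the start of the episode above 0.015 m).
It fails at once if the lid is dropped (over 0.7 m/s within 35 mm of the worktop) (height (world z) of long_lid below 0.035 m and linear speed of long_lid above 0.7 m/s).
It also fails if it takes over 42 s, if anything falls off the work surface, if the arm or the gripper's body presses on something with over 40 N, if the wrist force passes 120 N, or if a joint passes its speed limit or range.

### The arm

A 7-joint arm with a two-finger parallel gripper is mounted at the origin on a cart in front of the work surface, level with it; the furniture and walls round the work are solid. World frame = base frame: x ahead of the robot, y to its left, z up, the work surface at z = 0. Lengths are in mm, angles in rad, forces in N, time in s.
With the tool pointing down it reaches from about 425 to 875 mm from the base axis. Payload 9.9 kg.
Tool frame: the origin (TCP) lies on the centre line of the jaws, within the pads' length; the fingertips stand 17 mm ahead of it and the grasp point (between the pads) lies 2 mm behind it (env.finger_overhang is the distance from the TCP to the fingertips, in mm); z points along the fingers, y is the line along which they close (so a half turn about z gives the same grasp; the last joint's range is limited). The gripper opens to 85 mm and grips with 20 to 120 N. Pads are 22 mm wide; open, the fingers measure 114 mm over their backs; the gripper's body (76 mm by 85 mm) begins 54 mm behind the grasp point. The pads swing forward as they close: fully open they stand 13 mm farther back than shut.
Start: joints at [1.206, 0.576, 0.025, 1.437, -0.015, 1.129, -0.057], TCP at [187.063, -648.565, 220.889] pointing down, gripper open.
Joint ranges: [-2.76, 2.76], [-0.34, 2.15], [-1.52, 1.57], [0.19, 2.46], [-1.09, 4.23], [0.17, 1.99], [-2.82, 2.82]. Speed limits (rad/s): [2.22, 2.22, 3.01, 3.01, 3.14, 3.14, 3.14].

### API

Orientations are given as [roll, pitch, yaw] about the fixed x, y, z axes, in that order (R = Rz(yaw) Ry(pitch) Rx(roll)).
In Python, from workcell import env gives the robot as it stands. The module is installed in compiled form; this text tells all that it offers.
- The arm moves only by the tool send_rows, never from a script. Its argument "increments" is a list of rows, each an object with "xyz": the shift along the tool's x, y, z in units of 2 cm (1.0 is 2 cm), a list of three; "angular": the turn, a rotation vector about the tool's x, y, z in units of pi/4 rad (1.0 is pi/4 rad), a list of three; "grip": the closure, from 0 (fully open) to 1 (shut). A call has 1 to 8 rows; each row shifts and turns the commanded pose from where the row before left it, along the tool's axes as they then stand; what a row does not reach is not made up. A row lasts 1/10 s, in which the tool goes at most 50 mm and 8.59 degrees, less where a joint would pass 70% of its speed; a pose out of reach is approached as far as the arm can. A call with a number of a shift or a turn outside -1 to 1 is refused whole. A call with a gripper value outside its range is refused whole. The fingers move at their own pace and stop on an object; "force" is the grip in N (left out, the last holds). Time passes only in rows, so rows that do not move let the fingers close. It gives the time, the measured TCP pose, the force, the opening and the grip force at its end, in the units of the state.
- env.read_state(): the state, without advancing time (a new reading comes with each control period).
- env.read_camera(name): name is "scene" or "top" or "wrist"; returns a dict with "image" (400x640x3 uint8, red, green, blue), "fov_y" (degrees; the focal length in pixels is half the picture's height over the tangent of half this angle, whatever the lens; pixels are square), "cx", "cy" (the principal point, pixels), "camera_from_world" (4x4, takes a point from world to camera coordinates). Camera axes: x right, y up, looking along -z (the intrinsics and any distortion apply to the point x, -y, -z); pixel columns grow to the right and rows downward; lengths in mm; the calibration is good to about 2 mm. A picture is of the moment at which its call begins. There is no depth.
- env.finish_job(): hands the job in; it is judged then, once.
The state is a dict: "time": time; "joint_positions": joint angles; "joint_vel": joint speeds; "joint_torque": joint torques, N m; "tcp_pos": TCP position; "tool_rot": TCP orientation; "wrist_force": force on the tool from outside, world axes, zero at the start; "ft_torque": the same for the moment, N m; "opening": opening from 0.0 (shut) to 1.0 (fully open); "grip_force": force on a finger pad.
Only numpy, scipy, OpenCV 4.12 (cv2) and the standard library are available. Lean on these libraries where they do the work, as an engineer would, in place of code of your own. Each camera call takes 0.05 s, during which the arm holds its last target. There are 200 camera calls.

## Working session

There is one attempt and no reset: what is moved stays moved. The work goes in short steps, Python scripts to look and compute and a tool call to move; the robot and the scene stay as the last step left them, time stands still between calls to the robot, and variables do not carry over. Pictures are saved under pics/ and viewed, at most 10 in all, crops included, and the job is handed in when it is done.

Besides the shell and the picture viewer there is one more tool, called as name([rows], argument=value, ...), one row to a line, values as JSON. send_rows: Moves the arm, as the interface text tells. Shifts and turns lie within -1 to 1; 1 stands for 2 cm of shift or pi/4 rad of turn. Its arguments: {"type":"object","properties":{"increments":{"type":"array","items":{"type":"object","properties":{"xyz":{"type":"array","items":{"type":"number"}},"angular":{"type":"array","items":{"type":"number"}},"grip":{"type":"number"}}}},"force":{"type":"number"}},"required":["increments"]}

```bash
mkdir -p pics; cat > h.py <<'E'
from workcell import env
import cv2,numpy as np
def cap(n,f=None):
    c=env.read_camera(n)
    if f: cv2.imwrite('pics/'+f,c['image'][:,:,::-1]); np.savez('pics/'+f[:-4],**c)
    return c
def K(c):
    f=200/np.tan(np.radians(c['fov_y'])/2); return f
def ray(c,uv):
    T=np.array(c['camera_from_world']);f=K(c)
    d=np.array([(uv[0]-c['cx'])/f,-(uv[1]-c['cy'])/f,-1]); R=T[:3,:3]
    return -R.T@T[:3,3],R.T@d
def onz(c,uv,z):
    o,d=ray(c,uv); return o+d*(z-o[2])/d[2]
def proj(c,p):
    T=np.array(c['camera_from_world']);q=T[:3,:3]@np.array(p)+T[:3,3];f=K(c)
    return np.array([c['cx']-f*q[0]/q[2],c['cy']+f*q[1]/q[2]])
E
python3 - <<'E'
from h import *
ims=[]
for n in('scene','top'):
    c=cap(n,n+'0.png');print(n,{k:v for k,v in c.items() if k!='image'})
print(env.read_state(),env.finger_overhang)
E
```

```text
scene {'fov_y': 44.17647514982361, 'cx': 319.04560530686365, 'cy': 201.3072320800255, 'camera_from_world': array([[-7.55344735e-01, -6.55215379e-01, -1.21300918e-02,
         3.48418175e+02],
       [ 5.01334646e-01, -5.89670763e-01,  6.33207679e-01,
        -3.23696942e+02],
       [-4.22040170e-01,  4.72208851e-01,  7.73886876e-01,
        -9.14454936e+02],
       [ 0.00000000e+00,  0.00000000e+00,  0.00000000e+00,
         1.00000000e+00]])}
top {'fov_y': 42.66470713888321, 'cx': 315.7156775864008, 'cy': 202.39425082835388, 'camera_from_world': array([[-3.57581690e-02, -9.99355310e-01,  3.21208598e-03,
        -4.00302670e+01],
       [ 9.73558313e-01, -3.41091136e-02,  2.25877798e-01,
        -5.32908918e+02],
       [-2.25622616e-01,  1.12041295e-02,  9.74150349e-01,
        -8.80293035e+02],
       [ 0.00000000e+00,  0.00000000e+00,  0.00000000e+00,
         1.00000000e+00]])}
{'time': 0.1, 'joint_positions': array([ 1.20619197,  0.57643983,  0.02480179,  1.4378419 , -0.01497691,
        1.12897701, -0.05648508]), 'joint_vel': array([ 0.00140969, -0.00320483,  0.00052836, -0.00116951, -0.00105139,
        0.00035322, -0.00080173]), 'joint_torque': array([ 5.66202973e-03, -7.67301321e+01,  2.25747161e+00, -2.86607248e+01,
        1.57971459e-02,  8.65616865e-03, -1.39191911e-07]), 'tcp_pos': array([ 186.96897227, -648.14895017,  220.12707013]), 'tool_rot': array([-3.14011219e+00,  7.15928572e-05,  2.80899692e-01]), 'wrist_force': array([-0.56884291,  0.3563244 , -0.28454483]), 'ft_torque': array([-0.05132467, -0.03251798, -0.00152271]), 'grip_force': 0.0, 'opening': 1.0037672171731462} 17.0
```

View pics/scene0.png

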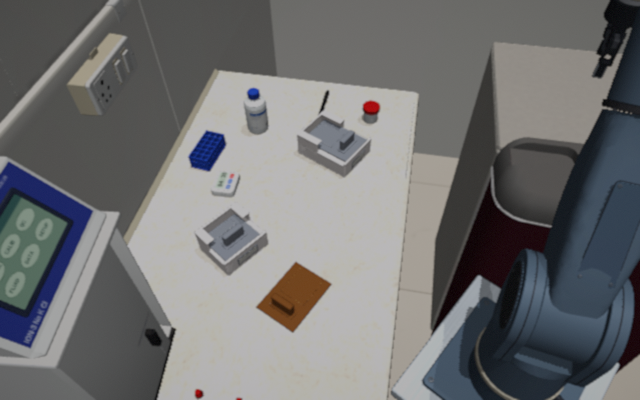

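View pics/top0.png

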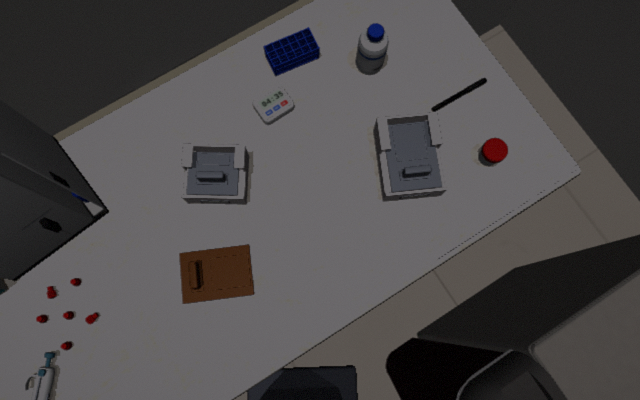

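The scene view shows the long tray at about (335,145) and the short one at (232,240). In the top view the long tray is at (410,155) with its rib at (417,171), the short tray is at (215,172), and the brown look-alike is at (217,273). Next I'll zoom in on the long tray in both views.

```bash
python3 - <<'E'
from h import *
a=cv2.imread('pics/top0.png')[105:205,365:455];b=cv2.imread('pics/scene0.png')[105:185,290:380]
a=cv2.resize(a,None,fx=4.4,fy=4.4,interpolation=2);b=cv2.resize(b,None,fx=4.4,fy=4.4,interpolation=2)
o=np.zeros((440,800,3),np.uint8);o[:a.shape[0],:a.shape[1]]=a;o[:b.shape[0],400:400+b.shape[1]]=b
cv2.imwrite('pics/zoom0.png',np.clip(o*1.4,0,255))
c=dict(np.load('pics/top0.npz'));
for uv,z in[((417,171),77),((383,199),48),((442,194),48),((210,175),77),((217,273),0),((280,225),0)]:print(uv,onz(c,uv,z).round())
E
```

```text
(417, 171) [ 580. -246.   77.]
(383, 199) [ 536. -185.   48.]
(442, 194) [ 542. -296.   48.]
(210, 175) [586. 133.  77.]
(217, 273) [414. 133.   0.]
(280, 225) [503.  11.   0.][ WARN:0@0.026] global loadsave.cpp:1063 imwrite_ Unsupported depth image for selected encoder is fallbacked to CV_8U.
```

View pics/zoom0.png

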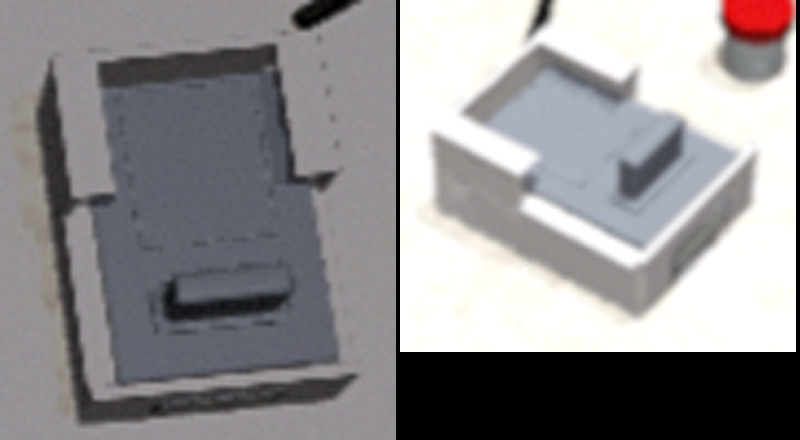

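The zoom shows the rib's top face centred at about (233,284) in the top crop and (651,140) in the scene crop. The lip's front top edge runs from (95,398) to (352,375).

```bash
python3 - <<'E'
from h import *
t=dict(np.load('pics/top0.npz'));s=dict(np.load('pics/scene0.npz'))
T=lambda x,y:(365+x/4.4-.4,105+y/4.4-.4);S=lambda x,y:(290+(x-400)/4.4-.4,105+y/4.4-.4)
def tri(a,b):
    o1,d1=ray(t,a);o2,d2=ray(s,b)
    k=np.linalg.lstsq(np.c_[d1,-d2],o2-o1,rcond=None)[0];p,q=o1+k[0]*d1,o2+k[1]*d2
    return ((p+q)/2).round(1),np.linalg.norm(p-q).round(1)
print('rib',tri(T(233,284),S(651,140)))
print('lipR',tri(T(352,375),S(757,152)),'lipL',tri(T(95,398),S(640,268)))
def yaw(a,b,z):
    d=onz(t,a,z)-onz(t,b,z);return np.degrees(np.arctan2(-d[0],d[1]))
print('yaw rib',yaw(T(175,277),T(290,266),77),yaw(T(175,301),T(293,290),77),'lip',yaw(T(95,398),T(352,375),48))
d=onz(t,T(52,60),67)-onz(t,T(72,198),67);print('rail',np.degrees(np.arctan2(d[1],d[0])))
d=onz(t,T(92,205),45)-onz(t,T(118,383),45);print('lid left edge',np.degrees(np.arctan2(d[1],d[0])))
w=cap('wrist');Tm=w['camera_from_world'];print((-Tm[:3,:3].T@Tm[:3,3]).round(),Tm.round(2),w['fov_y'])
E
```

```text
rib (array([ 585.5, -249.2,   70.3]), np.float64(0.0))
lipR (array([ 550.2, -303.1,   43.7]), np.float64(1.7)) lipL (array([ 546.4, -192.9,   37.4]), np.float64(0.3))
yaw rib 3.6781720754243463 3.5196485093084102 lip 3.244817780379696
rail 4.176484270392299
lid left edge 4.130279474882095
[ 263. -626.  374.] [[ 2.8000e-01 -9.6000e-01 -0.0000e+00 -6.7380e+02]
 [ 9.1000e-01  2.7000e-01 -3.1000e-01  4.1110e+01]
 [ 3.0000e-01  8.0000e-02  9.5000e-01 -3.8096e+02]
 [ 0.0000e+00  0.0000e+00  0.0000e+00  1.0000e+00]] 64.92209506648993
```

send_rows([
  {"xyz": [1, -0.55, 0], "grip": 0},
  {"xyz": [1, -0.55, 0], "grip": 0},
  {"xyz": [1, -0.55, 0], "grip": 0},
  {"xyz": [1, -0.55, 0], "grip": 0},
  {"xyz": [1, -0.55, 0], "grip": 0},
  {"xyz": [1, -0.55, 0], "grip": 0},
  {"xyz": [1, -0.55, 0], "grip": 0},
  {"xyz": [1, -0.55, 0], "grip": 0},
], force=40)

```text
$.increments[0]: bad value
```

send_rows([
  {"xyz": [1, -0.55, 0], "grip": 0},
  {"xyz": [1, -0.55, 0], "grip": 0},
  {"xyz": [1, -0.55, 0], "grip": 0},
  {"xyz": [1, -0.55, 0], "grip": 0},
  {"xyz": [1, -0.55, 0], "grip": 0},
  {"xyz": [1, -0.55, 0], "grip": 0},
  {"xyz": [1, -0.55, 0], "grip": 0},
  {"xyz": [1, -0.55, 0], "grip": 0},
])

```text
$.increments[0]: bad value
```

send_rows([
  {"xyz": [1, -0.55, 0], "angular": [0, 0, 0], "grip": 0},
  {"xyz": [1, -0.55, 0], "angular": [0, 0, 0], "grip": 0},
  {"xyz": [1, -0.55, 0], "angular": [0, 0, 0], "grip": 0},
  {"xyz": [1, -0.55, 0], "angular": [0, 0, 0], "grip": 0},
  {"xyz": [1, -0.55, 0], "angular": [0, 0, 0], "grip": 0},
  {"xyz": [1, -0.55, 0], "angular": [0, 0, 0], "grip": 0},
  {"xyz": [1, -0.55, 0], "angular": [0, 0, 0], "grip": 0},
  {"xyz": [1, -0.55, 0], "angular": [0, 0, 0], "grip": 0},
], force=40)

```text
time: 0.95
tcp_pos: [316.9, -518.8, 220.6]
tool_rot: [-3.141, 0.0, 0.281]
wrist_force: [0.1, -0.8, -0.3]
opening: 1.004
grip_force: 0.0
```

send_rows([
  {"xyz": [1, -0.55, 0], "angular": [0, 0, 0], "grip": 0},
  {"xyz": [1, -0.55, 0], "angular": [0, 0, 0], "grip": 0},
  {"xyz": [1, -0.55, 0], "angular": [0, 0, 0], "grip": 0},
  {"xyz": [1, -0.55, 0], "angular": [0, 0, 0], "grip": 0},
  {"xyz": [1, -0.55, 0], "angular": [0, 0, 0], "grip": 0},
  {"xyz": [1, -0.55, 0], "angular": [0, 0, 0], "grip": 0},
  {"xyz": [1, -0.55, 0], "angular": [0, 0, 0], "grip": 0},
  {"xyz": [1, -0.55, 0], "angular": [0, 0, 0], "grip": 0},
])

```text
time: 1.75
tcp_pos: [446.2, -390.0, 220.7]
tool_rot: [-3.141, 0.0, 0.281]
wrist_force: [0.9, -0.4, 0.2]
opening: 1.001
grip_force: 0.0
```

send_rows([
  {"xyz": [1, -0.55, 0], "angular": [0, 0, 0], "grip": 0},
  {"xyz": [1, -0.55, 0], "angular": [0, 0, 0], "grip": 0},
  {"xyz": [1, -0.55, 0], "angular": [0, 0, 0], "grip": 0},
  {"xyz": [1, -0.55, 0], "angular": [0, 0, 0], "grip": 0},
  {"xyz": [1, -0.55, 0], "angular": [0, 0, 0], "grip": 0},
  {"xyz": [1, -0.55, 0], "angular": [0, 0, 0], "grip": 0},
  {"xyz": [1, -0.55, 0], "angular": [0, 0, 0], "grip": 0},
  {"xyz": [0.6, -0.4, 0], "angular": [0, 0, -0.1], "grip": 0},
])

```text
time: 2.55
tcp_pos: [569.6, -265.1, 220.6]
tool_rot: [-3.141, -0.0, 0.362]
wrist_force: [1.0, -0.4, -0.7]
opening: 0.999
grip_force: 0.0
```

send_rows([
  {"xyz": [0, 0, 0], "angular": [0, 0, -0.18], "grip": 0},
  {"xyz": [0, 0, 0], "angular": [0, 0, -0.18], "grip": 0},
  {"xyz": [0, 0, 0], "angular": [0, 0, -0.18], "grip": 0},
  {"xyz": [0, 0, 0], "angular": [0, 0, -0.18], "grip": 0},
  {"xyz": [0, 0, 0], "angular": [0, 0, -0.18], "grip": 0},
  {"xyz": [0, 0, 0], "angular": [0, 0, -0.18], "grip": 0},
  {"xyz": [0, 0, 0], "angular": [0, 0, -0.18], "grip": 0},
  {"xyz": [0, 0, 0], "angular": [0, 0, -0.18], "grip": 0},
])

```text
time: 3.35
tcp_pos: [568.0, -267.0, 220.6]
tool_rot: [-3.141, -0.0, 1.496]
wrist_force: [-0.8, 0.5, -0.5]
opening: 0.998
grip_force: 0.0
```

send_rows([
  {"xyz": [0, 0, 0.5], "angular": [0, 0, -0.18], "grip": 0},
  {"xyz": [0, 0, 0.5], "angular": [0, 0, 0], "grip": 0},
  {"xyz": [0, 0, 0], "angular": [0, 0, 0], "grip": 0},
])

```text
time: 3.65
tcp_pos: [567.2, -266.9, 199.1]
tool_rot: [-3.139, -0.001, 1.627]
wrist_force: [0.1, -0.2, -1.1]
opening: 1.0
grip_force: 0.0
```

```bash
python3 - <<'E'
from h import *
c=cap('wrist','w1.png');s=env.read_state();print(s['tcp_pos'],s['tool_rot'],s['joint_positions'].round(2),proj(c,[585,-249,77]))
E
```

```text
[ 567.59514488 -266.94657832  199.9242163 ] [-3.13975657e+00 -9.03814018e-04  1.62759212e+00] [ 0.6   0.54 -0.38  1.59  0.22  1.06  0.22] [337.392192   169.58025267]
```

View pics/w1.png

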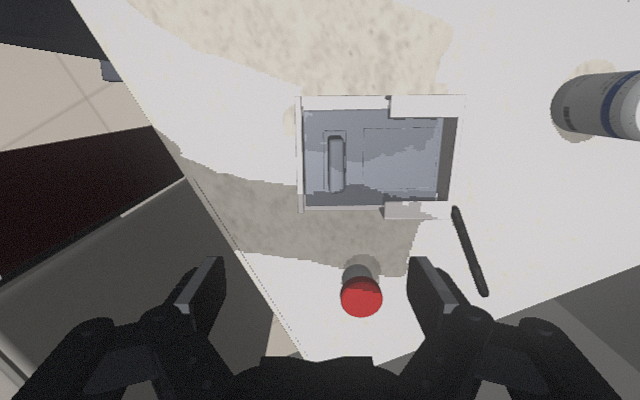

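The wrist view shows the long tray at rows 95-215 and columns 297-465, with the rib near (337,163). The red jar is at (361,297), outside the tray. I'll shift to get a second wrist viewpoint.

send_rows([
  {"xyz": [0.9, -0.9, 0], "angular": [0, 0, 0], "grip": 0},
  {"xyz": [0.8, -0.8, 0.4], "angular": [0, 0, 0], "grip": 0},
  {"xyz": [0.8, -0.5, 0.4], "angular": [0, 0, 0], "grip": 0},
  {"xyz": [0, 0, 0], "angular": [0, 0, 0], "grip": 0},
  {"xyz": [0, 0, 0], "angular": [0, 0, 0], "grip": 0},
])

```text
time: 4.2
tcp_pos: [521.8, -219.9, 185.5]
tool_rot: [3.141, 0.001, 1.63]
wrist_force: [0.7, -1.3, -0.2]
opening: 1.0
grip_force: 0.0
```

```bash
python3 - <<'E'
from h import *
w1=dict(np.load('pics/w1.npz'));print('jar',onz(w1,(361,297),40).round(),'w1 rib',onz(w1,(337,163),77).round())
c=cap('wrist','w2.png');s=env.read_state();print(s['tcp_pos'],s['tool_rot'])
u,v=proj(c,[587,-249,77]).astype(int);print(u,v)
a=w1['image'][85:225,285:475,::-1];b=c['image'][v-85:v+85,u-80:u+150,::-1];print(u-80,v-85)
a=cv2.resize(a,None,fx=2,fy=2,interpolation=2);b=cv2.resize(b,None,fx=1.8,fy=1.8,interpolation=2)
a=cv2.resize(w1['image'][85:225,285:475,::-1],None,fx=2,fy=2,interpolation=2)
o=np.zeros((310,800,3),np.uint8);o[:280,:380]=a;o[:b.shape[0],382:382+b.shape[1]]=b[:,:418]
cv2.imwrite('pics/zoom2.png',o)
E
```

```text
jar [ 627. -407.   40.] w1 rib [ 584. -243.   77.]
[ 522.06428538 -220.3442438   185.5074417 ] [3.14050224e+00 7.95898172e-04 1.63004361e+00]
386 226
306 141
```

View pics/zoom2.png

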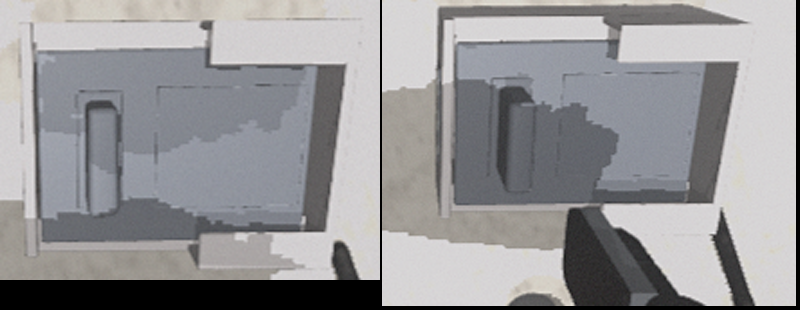

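The zoom shows the rib's top face centred at (336.5,165) in view 1 and (383,222) in view 2. The lip is on its left in both.

```bash
python3 - <<'E'
from h import *
t=dict(np.load('pics/w1.npz'));s=dict(np.load('pics/w2.npz'))
A=lambda x,y:(285+x/2-.25,85+y/2-.25);B=lambda x,y:(306+(x-382)/1.8-.2,141+y/1.8-.2)
def tri(a,b):
    o1,d1=ray(t,a);o2,d2=ray(s,b)
    k=np.linalg.lstsq(np.c_[d1,-d2],o2-o1,rcond=None)[0];p,q=o1+k[0]*d1,o2+k[1]*d2
    return ((p+q)/2).round(1),np.linalg.norm(p-q).round(1)
print('rib',tri(A(103.5,161),B(520.5,146.5)))
P=tri(A(104,109),B(522.5,102))[0];Q=tri(A(103,213),B(518,190))[0];print('rib ends',P,Q)
L=tri(A(24,23),B(443,18))[0];M=tri(A(27,253),B(441,216))[0];print('lip',L,M)
for z in(70,77):print(z,onz(t,A(103.5,161),z),onz(s,B(520.5,146.5),z))
y=lambda a,b:np.degrees(np.arctan2(-(a-b)[0],(a-b)[1]))
print('yaw',y(onz(t,A(104,109),77),onz(t,A(103,213),77)),y(onz(t,A(24,23),48),onz(t,A(27,253),48)),y(onz(s,B(443,18),48),onz(s,B(441,216),48)))
E
```

```text
rib (array([ 584. , -245.5,   75.3]), np.float64(0.1))
rib ends [ 582.5 -222.7   73.1] [ 585.7 -269.8   75.2]
lip [ 543.4 -189.2   36.8] [ 550.3 -301.    50. ]
70 [ 584.43022718 -246.57055498   70.        ] [ 585.27952672 -247.66367673   70.        ]
77 [ 583.89653126 -245.11327828   77.        ] [ 583.49482239 -244.8732579    77.        ]
yaw 3.90379042570622 3.0072800828355635 4.225021335182557
```

send_rows([
  {"xyz": [-0.7, 1, 0], "angular": [0, 0, 0], "grip": 0},
  {"xyz": [-0.7, 1, 0], "angular": [0, 0, 0], "grip": 0},
  {"xyz": [0, 1, 0], "angular": [0, 0, 0], "grip": 0},
  {"xyz": [0, 0, 1], "angular": [0, 0, -0.005], "grip": 0},
  {"xyz": [0, 0, 1], "angular": [0, 0, 0], "grip": 0},
  {"xyz": [0, 0, 1], "angular": [0, 0, 0], "grip": 0},
  {"xyz": [0, 0, 1], "angular": [0, 0, 0], "grip": 0},
  {"xyz": [0, 0, 0], "angular": [0, 0, 0], "grip": 0},
])

```text
time: 5.05
tcp_pos: [581.9, -244.5, 102.5]
tool_rot: [-3.138, -0.001, 1.634]
wrist_force: [-0.4, -0.9, 0.8]
opening: 1.001
grip_force: 0.0
```

```bash
python3 - <<'E'
from h import *
c=cap('wrist','w3.png');s=env.read_state();print(s['tcp_pos'],s['tool_rot'],s['time'])
E
```

```text
[ 582.6815931  -244.57255362  104.05434669] [-3.13980618e+00 -6.34395953e-04  1.63432065e+00] 5.1
```

View pics/w3.png

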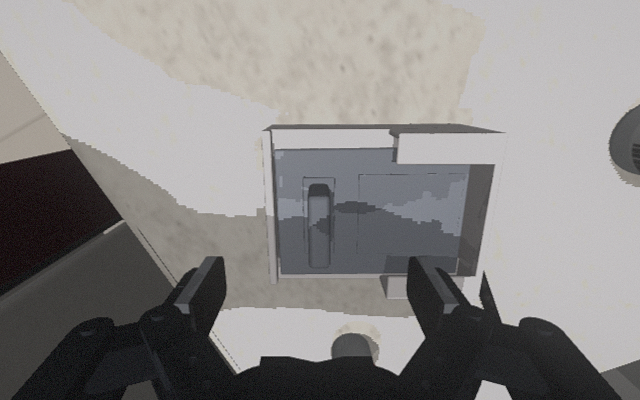

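The rib's top face is at about (319,228) and centred between the fingers in columns. Next I'll check it against the calibration.

```bash
python3 - <<'E'
from h import *
c=dict(np.load('pics/w3.npz'))
print(onz(c,(319,230),77),onz(c,(320,199),77),onz(c,(317.5,266),77),proj(c,[583.8,-245,77]),proj(c,[582.7,-244.6,104]),proj(c,[582.7,-244.6,68]))
E
```

```text
[ 583.58081423 -243.91171868   77.        ] [ 582.82141581 -223.71515742   77.        ] [ 584.31028162 -269.11526989   77.        ] [319.23459248 231.63172722] [317.58606462 251.38331449] [317.48626999 225.26445386]
```

send_rows([
  {"xyz": [-0.05, 0.05, 0.7], "angular": [0, 0, 0], "grip": 0},
  {"xyz": [0, 0, 0.6], "angular": [0, 0, 0], "grip": 0},
  {"xyz": [0, 0, 0.5], "angular": [0, 0, 0], "grip": 0},
  {"xyz": [0, 0, 0], "angular": [0, 0, 0], "grip": 0},
])

```text
time: 5.5
tcp_pos: [583.0, -244.7, 67.3]
tool_rot: [-3.139, -0.001, 1.636]
wrist_force: [0.8, 1.1, -0.2]
opening: 1.004
grip_force: 0.0
```

send_rows([
  {"xyz": [0, 0, 0], "angular": [0, 0, 0], "grip": 1},
  {"xyz": [0, 0, 0], "angular": [0, 0, 0], "grip": 1},
  {"xyz": [0, 0, 0], "angular": [0, 0, 0], "grip": 1},
  {"xyz": [0, 0, 0], "angular": [0, 0, 0], "grip": 1},
  {"xyz": [0, 0, 0], "angular": [0, 0, 0], "grip": 1},
  {"xyz": [0, 0, 0], "angular": [0, 0, 0], "grip": 1},
  {"xyz": [0, 0, 0], "angular": [0, 0, 0], "grip": 1},
  {"xyz": [0, 0, 0], "angular": [0, 0, 0], "grip": 1},
], force=40)

```text
time: 6.3
tcp_pos: [583.9, -245.0, 68.9]
tool_rot: [3.142, -0.0, 1.636]
wrist_force: [-0.3, -0.5, -0.3]
opening: -0.0
grip_force: 0.0
```

The fingers shut without gripping anything, so I'll look.

```bash
python3 - <<'E'
from h import *
w=cap('wrist','w4.png');s=cap('scene','s4.png');t=cap('top','t4.png');st=env.read_state();print(st['opening'],st['grip_force'],st['tcp_pos'],st['wrist_force'])
o=np.zeros((600,800,3),np.uint8)
a=cv2.resize(w['image'][100:400,130:510],(570,450));o[:450,:570]=a[:,:570]
u,v=proj(s,[584,-245,70]).astype(int);o[450:600,:230]=0
b=cv2.resize(s['image'][v-50:v+50,u-38:u+38],(228,300));o[:300,571:799]=b
u,v=proj(t,[584,-245,70]).astype(int)
b=cv2.resize(t['image'][v-50:v+50,u-38:u+38],(228,300));o[300:600,571:799]=b
cv2.imwrite('pics/z4.png',o[:,:,::-1])
E
```

```text
0.00015271831859021731 0.0 [ 583.94544649 -244.98322592   68.88109293] [-0.2301232   0.47500085 -0.17944826]
```

View pics/z4.png

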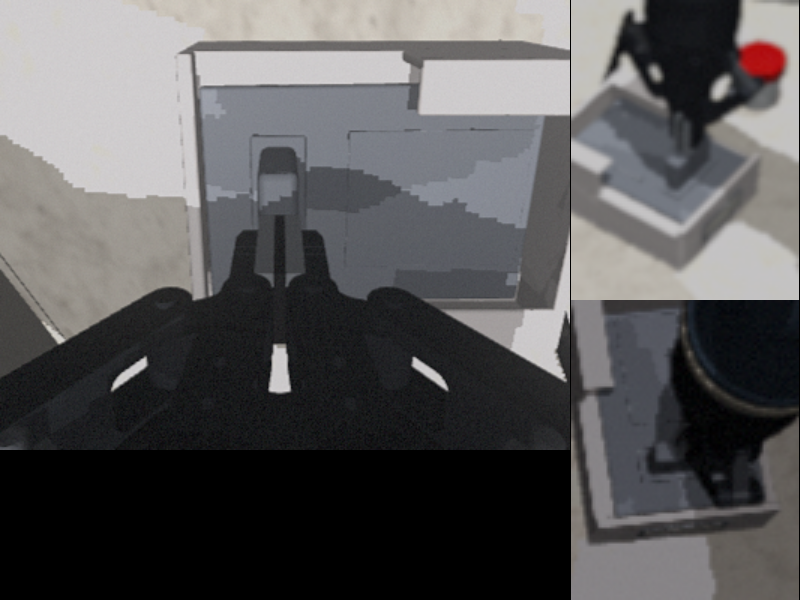

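It's unclear whether the pads hold the rib or closed clear of it. A slow level lift of 14 mm will show which: held, the rib's patch stays put in the wrist image; not held, it shifts.

send_rows([
  {"xyz": [0, 0, -0.2], "angular": [0, 0, 0], "grip": 1},
  {"xyz": [0, 0, -0.2], "angular": [0, 0, 0], "grip": 1},
  {"xyz": [0, 0, -0.2], "angular": [0, 0, 0], "grip": 1},
  {"xyz": [0, 0, -0.1], "angular": [0, 0, 0], "grip": 1},
  {"xyz": [0, 0, 0], "angular": [0, 0, 0], "grip": 1},
])

```text
time: 6.95
tcp_pos: [584.2, -245.1, 83.4]
tool_rot: [3.141, 0.0, 1.636]
wrist_force: [2.0, -0.5, -0.9]
opening: 0.001
grip_force: 0.0
```

```bash
python3 - <<'E'
from h import *
a=dict(np.load('pics/w4.npz'));b=cap('wrist','w5.png');f=[]
for i in range(5):
    env.read_camera('wrist');f.append(env.read_state()['wrist_force'])
st=env.read_state();print(np.mean(f,0),st['opening'],st['grip_force'],st['tcp_pos'],st['tool_rot'])
print('proj tip/tcp',[proj(b,[583.9,-245,st['tcp_pos'][2]+d]).round() for d in(-17,0)])
o=np.hstack([cv2.resize(x['image'][170:360,240:410],None,fx=2.35,fy=2.35,interpolation=2) for x in(a,b)])
cv2.imwrite('pics/z5.png',np.clip(o[:,:,::-1].astype(float)*1.5,0,255).astype(np.uint8))
E
```

```text
[ 0.13938556  0.0374939  -0.31960988] 0.0027058945940353365 0.0 [ 583.83761685 -244.92999822   82.72683171] [-3.14130395e+00 -1.75416982e-04  1.63556004e+00]
proj tip/tcp [array([316., 236.]), array([316., 249.])]
```

View pics/z5.png

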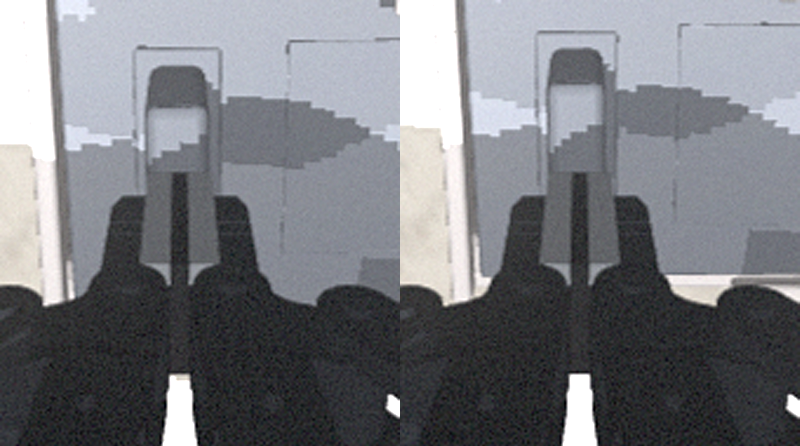

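The lid did not move: its surroundings shrank in the image while the gripper rose, so the fingers shut clear of the rib, above it. I'll measure heights properly by tracking features across the wrist views.

```bash
python3 - <<'E'
from h import *
C=[dict(np.load(f'pics/w{i}.npz')) for i in(1,2,3,4,5)]
for c in C:
    T=c['camera_from_world'];print((-T[:3,:3].T@T[:3,3]).round(1),(-T[2,:3]).round(3))
print('tip +y face',proj(C[3],[584,-234,52]),'expect row 243')
sift=cv2.SIFT_create(3000,contrastThreshold=0.01)
F=[sift.detectAndCompute(cv2.cvtColor(c['image'],7),None) for c in C]
def P(c):
    f=K(c);T=c['camera_from_world'][:3].copy();D=np.diag([1,-1,-1.]);return np.array([[f,0,c['cx']],[0,f,c['cy']],[0,0,1]])@D@T
for i,j in((0,2),(0,3),(0,1),(2,3),(2,4),(1,4)):
    m=[a for a,b in cv2.BFMatcher().knnMatch(F[i][1],F[j][1],k=2) if a.distance<.75*b.distance]
    p=np.array([F[i][0][x.queryIdx].pt for x in m]);q=np.array([F[j][0][x.trainIdx].pt for x in m])
    X=cv2.triangulatePoints(P(C[i]),P(C[j]),p.T,q.T);X=(X[:3]/X[3]).T
    e=[max(np.linalg.norm(proj(C[i],x)-a),np.linalg.norm(proj(C[j],x)-b)) for x,a,b in zip(X,p,q)]
    ok=(np.array(e)<1.5)
    t=ok&(abs(X[:,0]-612)<65)&(abs(X[:,1]+247)<45)
    w=ok&~((abs(X[:,0]-612)<90)&(abs(X[:,1]+247)<75))&(X[:,0]>450)
    print(i+1,j+1,len(m),ok.sum(),'lid',t.sum(),np.percentile(X[t,2],[10,25,50,75,90]).round(0) if t.any() else'','table',w.sum(),np.percentile(X[w,2],[10,50,90]).round(0) if w.any() else'')
E
```

```text
[ 562.9 -187.7  352.8] [ 0.016 -0.307 -0.952]
[ 516.7 -140.4  339.1] [ 0.02  -0.308 -0.951]
[ 577.2 -165.3  256.2] [ 0.017 -0.307 -0.952]
[ 578.6 -165.6  222.5] [ 0.021 -0.308 -0.951]
[ 578.7 -165.7  237. ] [ 0.022 -0.308 -0.951]
tip +y face [317.40533264 219.4092916 ] expect row 243
1 3 135 78 lid 1 [36. 36. 36. 36. 36.] table 53 [-6.  0.  9.]
1 4 108 52 lid 0  table 48 [-6. -0.  4.]
1 2 151 98 lid 1 [114. 114. 114. 114. 114.] table 55 [-1.0568e+04 -3.9000e+01  2.0000e+00]
3 4 142 89 lid 4 [-21.  21.  46.  51.  56.] table 64 [-8.  1.  6.]
3 5 171 117 lid 6 [-17.  47.  62.  66.  74.] table 69 [-21.  -1.  25.]
2 5 121 46 lid 1 [83. 83. 83. 83. 83.] table 34 [-0.  1.  2.]
```

Ray casting shows the fingertips about 28 mm farther back than the text says: shut, they were at z≈80, just above the rib at 77. The worktop and the rib height both agree with the wrist calibration. I'll open, go lower in a guarded step and close again.

send_rows([
  {"xyz": [0, 0, 0], "angular": [0, 0, 0], "grip": 0},
  {"xyz": [0, 0, 0], "angular": [0, 0, 0], "grip": 0},
  {"xyz": [0, 0, 0], "angular": [0, 0, 0], "grip": 0},
  {"xyz": [0, 0, 0], "angular": [0, 0, 0], "grip": 0},
  {"xyz": [0, 0, 0.5], "angular": [0, 0, 0], "grip": 0},
  {"xyz": [0, 0, 0.5], "angular": [0, 0, 0], "grip": 0},
  {"xyz": [0, 0, 0.5], "angular": [0, 0, 0], "grip": 0},
  {"xyz": [0, 0, 0], "angular": [0, 0, 0], "grip": 0},
])

```text
time: 8.05
tcp_pos: [582.7, -244.6, 50.7]
tool_rot: [-3.139, -0.001, 1.636]
wrist_force: [0.4, -0.4, 0.3]
opening: 0.999
grip_force: 0.0
```

send_rows([
  {"xyz": [0, 0, 0], "angular": [0, 0, 0], "grip": 1},
  {"xyz": [0, 0, 0], "angular": [0, 0, 0], "grip": 1},
  {"xyz": [0, 0, 0], "angular": [0, 0, 0], "grip": 1},
  {"xyz": [0, 0, 0], "angular": [0, 0, 0], "grip": 1},
  {"xyz": [0, 0, 0], "angular": [0, 0, 0], "grip": 1},
  {"xyz": [0, 0, 0], "angular": [0, 0, 0], "grip": 1},
], force=20)

```text
time: 8.65
tcp_pos: [584.2, -245.1, 53.3]
tool_rot: [3.141, 0.0, 1.636]
wrist_force: [-1.3, 0.6, 2.9]
opening: 0.155
grip_force: 21.1
```

That gripped the rib with the tips only. I'll reopen, go 10 mm deeper and regrip.

send_rows([
  {"xyz": [0, 0, 0], "angular": [0, 0, 0], "grip": 0.4},
  {"xyz": [0, 0, 0], "angular": [0, 0, 0], "grip": 0.4},
  {"xyz": [0, 0, 0], "angular": [0, 0, 0], "grip": 0.4},
  {"xyz": [0, 0, 0.25], "angular": [0, 0, 0], "grip": 0.4},
  {"xyz": [0, 0, 0.25], "angular": [0, 0, 0], "grip": 0.4},
  {"xyz": [0, 0, 0], "angular": [0, 0, 0], "grip": 0.4},
])

```text
time: 9.25
tcp_pos: [583.3, -244.8, 41.9]
tool_rot: [-3.14, -0.001, 1.636]
wrist_force: [0.7, 0.7, -0.1]
opening: 0.6
grip_force: 0.0
```

send_rows([
  {"xyz": [0, 0, 0], "angular": [0, 0, 0], "grip": 1},
  {"xyz": [0, 0, 0], "angular": [0, 0, 0], "grip": 1},
  {"xyz": [0, 0, 0], "angular": [0, 0, 0], "grip": 1},
  {"xyz": [0, 0, 0], "angular": [0, 0, 0], "grip": 1},
  {"xyz": [0, 0, 0], "angular": [0, 0, 0], "grip": 1},
], force=50)

```text
time: 9.75
tcp_pos: [584.1, -245.0, 43.1]
tool_rot: [3.141, 0.0, 1.636]
wrist_force: [0.6, 0.2, 1.3]
opening: 0.151
grip_force: 49.3
```

Gripped firmly, with no pressure on the lid. Raising it level by 14 mm.

send_rows([
  {"xyz": [0, 0, -0.2], "angular": [0, 0, 0], "grip": 1},
  {"xyz": [0, 0, -0.2], "angular": [0, 0, 0], "grip": 1},
  {"xyz": [0, 0, -0.2], "angular": [0, 0, 0], "grip": 1},
  {"xyz": [0, 0, -0.1], "angular": [0, 0, 0], "grip": 1},
  {"xyz": [0, 0, 0], "angular": [0, 0, 0], "grip": 1},
  {"xyz": [0, 0, 0], "angular": [0, 0, 0], "grip": 1},
])

```text
time: 10.35
tcp_pos: [583.9, -245.0, 56.9]
tool_rot: [-3.142, 0.0, 1.636]
wrist_force: [0.7, 0.9, -2.2]
opening: 0.154
grip_force: 48.8
```

```bash
python3 - <<'E'
from h import *
c=cap('wrist','w6.png');s=cap('scene','s6.png');st=env.read_state();print(st['tcp_pos'],st['tool_rot'],st['wrist_force'],st['opening'],st['time'])
o=np.zeros((420,800,3),np.uint8)
o[:,:480]=cv2.resize(c['image'][110:345,190:459],(480,420))
u,v=proj(s,[600,-245,60]).astype(int);o[:320,480:]=cv2.resize(s['image'][v-50:v+50,u-50:u+50],(320,320))
cv2.imwrite('pics/z6.png',o[:,:,::-1])
E
```

```text
[ 583.81094281 -244.97761276   56.73786677] [-3.14131033e+00 -1.16264605e-04  1.63557963e+00] [ 0.16415973 -1.1928981  -0.66001074] 0.1550361762856756 10.45
```

View pics/z6.png

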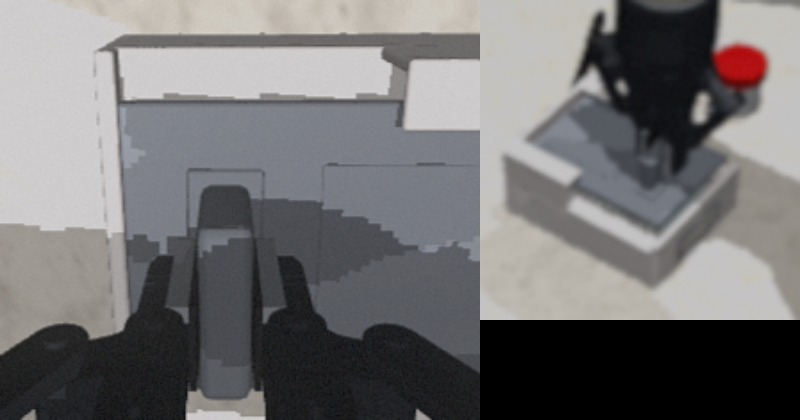

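The pads hold the rib. The scene crop shows the lid standing clear above the lip and still between its rails. Sliding it out along the tray's -x (tool -y).

send_rows([
  {"xyz": [0, -0.4, 0], "angular": [0, 0, 0], "grip": 1},
  {"xyz": [0, -0.6, 0], "angular": [0, 0, 0], "grip": 1},
  {"xyz": [0, -0.7, 0], "angular": [0, 0, 0], "grip": 1},
  {"xyz": [0, -0.7, 0], "angular": [0, 0, 0], "grip": 1},
  {"xyz": [0, -0.7, 0], "angular": [0, 0, 0], "grip": 1},
  {"xyz": [0, -0.7, 0], "angular": [0, 0, 0], "grip": 1},
  {"xyz": [0, -0.7, 0], "angular": [0, 0, 0], "grip": 1},
  {"xyz": [0, -0.5, 0], "angular": [0, 0, 0], "grip": 1},
])

```text
time: 11.25
tcp_pos: [481.9, -251.8, 56.9]
tool_rot: [-3.14, 0.0, 1.635]
wrist_force: [-0.4, 0.3, -1.7]
opening: 0.152
grip_force: 48.8
```

send_rows([
  {"xyz": [0, 0, -0.7], "angular": [0, 0, 0], "grip": 1},
  {"xyz": [0, 0, -0.9], "angular": [0, 0, 0], "grip": 1},
  {"xyz": [0, 0, -0.6], "angular": [0, 0, 0], "grip": 1},
  {"xyz": [0.5, 0, 0], "angular": [0, 0, 0], "grip": 1},
  {"xyz": [0.9, 0, 0], "angular": [0, 0, 0], "grip": 1},
  {"xyz": [0.9, 0, 0], "angular": [0, 0, 0], "grip": 1},
  {"xyz": [0.9, 0, 0], "angular": [0, 0, 0], "grip": 1},
  {"xyz": [0.9, 0, 0], "angular": [0, 0, 0], "grip": 1},
])

```text
time: 12.05
tcp_pos: [478.1, -168.0, 100.2]
tool_rot: [-3.141, -0.001, 1.636]
wrist_force: [0.6, 0.0, -0.8]
opening: 0.154
grip_force: 49.0
```

send_rows([
  {"xyz": [0.9, 0, 0], "angular": [0, 0, 0], "grip": 1},
  {"xyz": [0.9, 0, 0], "angular": [0, 0, 0], "grip": 1},
  {"xyz": [0.9, 0, 0], "angular": [0, 0, 0], "grip": 1},
  {"xyz": [0.9, 0, 0], "angular": [0, 0, 0], "grip": 1},
  {"xyz": [0.9, 0, 0], "angular": [0, 0, 0], "grip": 1},
  {"xyz": [0.9, 0, 0], "angular": [0, 0, 0], "grip": 1},
  {"xyz": [0.5, 0, 0], "angular": [0, 0, 0], "grip": 1},
  {"xyz": [0, 0, 0], "angular": [0, 0, 0], "grip": 1},
])

```text
time: 12.85
tcp_pos: [470.8, -50.2, 100.6]
tool_rot: [-3.141, -0.001, 1.638]
wrist_force: [1.4, 0.2, -0.8]
opening: 0.149
grip_force: 48.9
```

send_rows([
  {"xyz": [0, 0, 0.5], "angular": [0, 0, 0], "grip": 1},
  {"xyz": [0, 0, 0.9], "angular": [0, 0, 0], "grip": 1},
  {"xyz": [0, 0, 0.9], "angular": [0, 0, 0], "grip": 1},
  {"xyz": [0, 0, 0.9], "angular": [0, 0, 0], "grip": 1},
  {"xyz": [0, 0, 0.6], "angular": [0, 0, 0], "grip": 1},
  {"xyz": [0, 0, 0.4], "angular": [0, 0, 0], "grip": 1},
  {"xyz": [0, 0, 0.3], "angular": [0, 0, 0], "grip": 1},
  {"xyz": [0, 0, 0.1], "angular": [0, 0, 0], "grip": 1},
])

```text
time: 13.65
tcp_pos: [471.0, -52.2, 8.3]
tool_rot: [-3.141, 0.0, 1.635]
wrist_force: [1.0, -0.4, -1.4]
opening: 0.153
grip_force: 48.9
```

send_rows([
  {"xyz": [0, 0, 0.05], "angular": [0, 0, 0], "grip": 1},
  {"xyz": [0, 0, 0.05], "angular": [0, 0, 0], "grip": 1},
  {"xyz": [0, 0, 0], "angular": [0, 0, 0], "grip": 1},
])

```text
time: 13.95
tcp_pos: [471.4, -51.9, 7.2]
tool_rot: [3.141, 0.0, 1.636]
wrist_force: [1.4, 0.3, -1.7]
opening: 0.154
grip_force: 48.9
```

send_rows([
  {"xyz": [0, 0, 0.07], "angular": [0, 0, 0], "grip": 1},
  {"xyz": [0, 0, 0.07], "angular": [0, 0, 0], "grip": 1},
  {"xyz": [0, 0, 0], "angular": [0, 0, 0], "grip": 1},
])

```text
time: 14.25
tcp_pos: [471.2, -51.9, 4.0]
tool_rot: [-3.142, -0.0, 1.636]
wrist_force: [0.3, 0.0, -1.1]
opening: 0.154
grip_force: 48.9
```

send_rows([
  {"xyz": [0, 0, 0.05], "angular": [0, 0, 0], "grip": 1},
  {"xyz": [0, 0, 0], "angular": [0, 0, 0], "grip": 1},
])

```text
time: 14.45
tcp_pos: [471.2, -51.9, 3.1]
tool_rot: [3.142, -0.0, 1.636]
wrist_force: [0.3, 0.2, -2.1]
opening: 0.15
grip_force: 48.9
```

send_rows([
  {"xyz": [0, 0, 0.05], "angular": [0, 0, 0], "grip": 1},
  {"xyz": [0, 0, 0.05], "angular": [0, 0, 0], "grip": 1},
  {"xyz": [0, 0, 0], "angular": [0, 0, 0], "grip": 1},
])

```text
time: 14.75
tcp_pos: [471.3, -51.9, 2.9]
tool_rot: [3.14, 0.001, 1.636]
wrist_force: [-7.2, 0.2, 34.5]
opening: 0.151
grip_force: 54.0
```

It has touched down. Easing off 1.5 mm, releasing and rising.

send_rows([
  {"xyz": [0, 0, -0.08], "angular": [0, 0, 0], "grip": 1},
  {"xyz": [0, 0, 0], "angular": [0, 0, 0], "grip": 0},
  {"xyz": [0, 0, 0], "angular": [0, 0, 0], "grip": 0},
  {"xyz": [0, 0, 0], "angular": [0, 0, 0], "grip": 0},
  {"xyz": [0, 0, 0], "angular": [0, 0, 0], "grip": 0},
  {"xyz": [0, 0, -0.5], "angular": [0, 0, 0], "grip": 0},
  {"xyz": [0, 0, -1], "angular": [0, 0, 0], "grip": 0},
  {"xyz": [0, 0, -1], "angular": [0, 0, 0], "grip": 0},
])

```text
time: 15.55
tcp_pos: [470.9, -51.8, 53.6]
tool_rot: [-3.141, -0.0, 1.636]
wrist_force: [-1.0, -0.5, -0.4]
opening: 1.004
grip_force: 0.0
```

send_rows([
  {"xyz": [0, 0, -1], "angular": [0, 0, 0], "grip": 0},
  {"xyz": [0, 0, -1], "angular": [0, 0, 0], "grip": 0},
  {"xyz": [0, 0, -1], "angular": [0, 0, 0], "grip": 0},
  {"xyz": [0, 0, -1], "angular": [0, 0, 0], "grip": 0},
  {"xyz": [0, 0, -1], "angular": [0, 0, 0], "grip": 0},
  {"xyz": [0, 0, 0], "angular": [0, 0, 0], "grip": 0},
  {"xyz": [0, 0, 0], "angular": [0, 0, 0], "grip": 0},
])

```text
time: 16.25
tcp_pos: [471.2, -52.0, 153.2]
tool_rot: [3.141, 0.0, 1.635]
wrist_force: [-0.7, -1.0, -0.6]
opening: 0.999
grip_force: 0.0
```

```bash
python3 - <<'E'
from h import *
s=cap('scene');w=cap('wrist');st=env.read_state();print(st['tcp_pos'],st['wrist_force'],st['opening'],st['time'])
cv2.imwrite('pics/z7.png',np.vstack([cv2.resize(s['image'][60:340,150:450],(480,300)),cv2.resize(w['image'],(480,300))])[:,:,::-1])
E
```

```text
[470.6479288  -51.93261092 152.26279084] [-0.08387132  0.03898156 -0.18729173] 0.9981832813499706 16.35
```

View pics/z7.png

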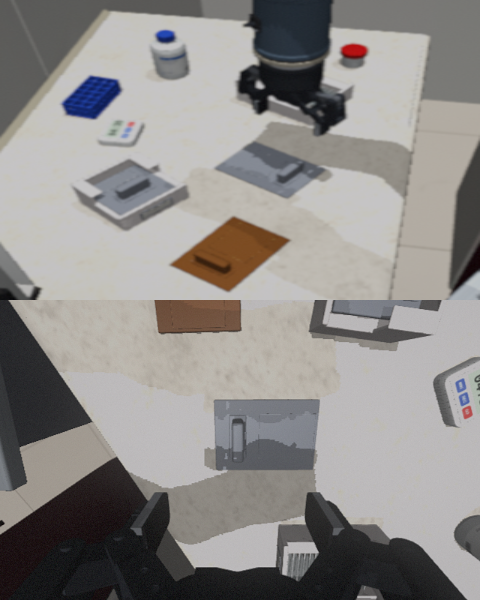

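The grey lid lies flat on the bare worktop with its rib up, at about (268,435) in the wrist crop. The short tray is still shut and the gripper is clear.

```bash
python3 -c "
from h import *
print(env.finish_job())"
```

```text
the job is handed in; nothing more can be done
None
```

The job is handed in: the long tray's lid was raised, slid out, and laid flat and released on the bare worktop with its rib up, at about 16 s on the robot's clock; the short tray's lid was left in place, and no verdict was returned.

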